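Pack the ship kit's parts into the tin

TASK

Pack the ship kit into the open tin: lay the white hull, the brown mast and the silver anchor each in the bay printed with its outline, centred on the outline and lying along it (either end may lead), the hull deck up and the mast and anchor flat with the same side up as now. The blue hull, the white mast and the brass anchor belong to another kit: leave them where they lie.

Things in the scene. Friction and masses are not known exactly. Their poses are not given: they have to be found in the camera images.
- white_hull: WHITE plastic ship hull standing on its flat keel, deck up: 110 mm long, 32 wide, 26 high. Origin: centre of its underside; x along its length to the pointed bow, z up. Its sides are upright and parallel (32 mm apart) for x from -42 to +16 mm and from 10 to 26 mm above the underside; below they draw in to a keel 16 wide. Loose, 25 to 50 g.
- brown_mast: dark BROWN plastic ship's mast lying flat: round shaft 9 mm thick along x, 116 mm long (x -56 to +60), with two cross yards along y, 6 mm high: 40 mm long at x = -26 mm and 28 mm long at x = +32 mm; bare shaft between them. Origin: on the underside, under the shaft; z up. Loose, 10 to 21 g.
- silver_anchor: SILVER metal flat display anchor, 7 mm thick: shank 8 mm wide along x from -38 to +32 mm, cross stock 34 mm long along y at x = +24 mm, ring at x = +36 mm, two arms from x = -36 mm back to arm tips at x = -16, y = +-25 mm. Origin: on the underside, under the shank, which is bare for x from -14 to +20 mm; z up. Loose, 30 to 65 g.
- bay_hull: one of three fixed cream bays in the tin, the one printed in black with a solid boat shape, full size. Pad 132 mm (x) by 72 mm (y). Origin: centre of its underside, z up; its top face is 3 mm above the origin; ridges along its long sides stand 3 mm above that. A part covers its outline when its origin is over the bay's origin and its x axis lies along the bay's.
- bay_mast: one of three fixed cream bays in the tin, the one printed in black with a mast (thin line, two cross bars), full size. Pad 132 mm (x) by 72 mm (y). Origin: centre of its underside, z up; its top face is 3 mm above the origin; ridges along its long sides stand 3 mm above that. A part covers its outline when its origin is over the bay's origin and its x axis lies along the bay's.
- bay_anchor: one of three fixed cream bays in the tin, the one printed in black with an anchor, full size. Pad 132 mm (x) by 72 mm (y). Origin: centre of its underside, z up; its top face is 3 mm above the origin; ridges along its long sides stand 3 mm above that. A part covers its outline when its origin is over the bay's origin and its x axis lies along the bay's.
- blue_hull: look-alike that stays: BLUE plastic ship hull standing on its flat keel, deck up: 110 mm long, 32 wide, 26 high. Origin: centre of its underside; x along its length to the pointed bow, z up. Its sides are upright and parallel (32 mm apart) for x from -42 to +16 mm and from 10 to 26 mm above the underside; below they draw in to a keel 16 wide. Loose, 25 to 50 g.
- white_mast: look-alike that stays: WHITE plastic ship's mast lying flat: round shaft 9 mm thick along x, 116 mm long (x -56 to +60), with two cross yards along y, 6 mm high: 40 mm long at x = -26 mm and 28 mm long at x = +32 mm; bare shaft between them. Origin: on the underside, under the shaft; z up. Loose, 10 to 21 g.
- brass_anchor: look-alike that stays: yellow BRASS flat display anchor, 7 mm thick: shank 8 mm wide along x from -38 to +32 mm, cross stock 34 mm long along y at x = +24 mm, ring at x = +36 mm, two arms from x = -36 mm back to arm tips at x = -16, y = +-25 mm. Origin: on the underside, under the shank, which is bare for x from -14 to +20 mm; z up. Loose, 30 to 65 g.
- tin: grey-green dented tin case, fixed, open: base 138 mm (x) by 224 mm (y), walls 2 mm thick and 12 mm high, lid folded back flat on the desk on its +x side (10 mm high, out to x = +217 mm). Origin: centre of the underside, on the desk. The three bays lie in a row along its y, 73 mm apart, in any order, their undersides 2 mm above the desk.
Mind the look-alikes: they are no part of the job. Leave any pink or turquoise look-alike of the silver_anchor alone. Of the things like the brown_mast, leave any that is turquoise; of the rest the larger one is meant.

How it is judged:
By the outcome, as a careful person would: the job done as asked, in the order asked, and still so for the second after the job is handed in, with the robot touching nothing.
It also fails if it takes over 99 s, if anything falls off the work surface, if the arm or the gripper's body presses on something with over 40 N, if the wrist force passes 120 N, or if a joint passes its speed limit or range.

ROBOT

A 7-joint arm with a two-finger parallel gripper is mounted at the origin on the work surface. World frame = base frame: x ahead of the robot, y to its left, z up, the work surface at z = 0. Lengths are in m, angles in rad, forces in N, time in s.
With the tool pointing down it reaches from about 0.4 to 0.9 m from the base axis. Payload 5.6 kg.
Tool frame: the origin (TCP) lies between the finger pads; the fingertips stand 17 mm ahead of it and the grasp point (between the pads) lies 2 mm behind it; z points along the fingers, y is the line along which they close (so a half turn about z gives the same grasp; the last joint's range is limited). The gripper opens to 92 mm and grips with 3 to 60 N. Pads are 20 mm wide; open, the fingers measure 128 mm over their backs; the gripper's body (75 mm by 189 mm) begins 69 mm behind the grasp point.
Start: joints at [1.282, 0.468, -0.012, 1.603, 0.006, 1.071, -0.056], TCP at [0.158, -0.63, 0.21] pointing down, gripper open.
Joint ranges: [-2.53, 2.53], [-0.31, 2.02], [-1.57, 1.55], [0.28, 2.44], [-1.29, 4.43], [0.15, 1.84], [-2.92, 2.92]. Speed limits (rad/s): [2.57, 2.57, 3.14, 3.14, 3.14, 3.14, 3.14].

INTERFACE

Orientations are given as a rotation vector (axis times angle).
In Python, from cell import readout, get_image, job, models gives the robot as it stands.
- The arm moves only by the tool servo_tool, never from a script. Its argument "rows" is one flat list of numbers, 5 for each row, row after row: the shift along the world's x, y, z in m, then the turn about the world's z in degrees, then the finger opening in m, from 0 to 0.0919. In form: [tx, ty, tz, roll, jaw, tx, ty, tz, roll, jaw, ...]. A call has 1 to 8 rows; each row is the pose to reach, as a shift and turn from the pose commanded when the call began; what a row does not reach only later rows make up. A row lasts 1/12 s, in which the tool goes at most 41.7 mm and 7.16 degrees, less where a joint would pass 70% of its speed; a pose out of reach is approached as far as the arm can. A call with a gripper value outside its range is refused whole. The fingers move at their own pace and stop on an object; the grip force is fixed at half the most. Time passes only in rows, so rows that repeat a pose let the fingers close. It gives the time, the measured TCP pose, the force, the opening and the grip force at its end, in the units of the state.
- readout.read_state(): the state, without advancing time (a new reading comes with each control period).
- get_image(name): name is "scene" or "side" or "wrist"; returns a dict with "pixels" (420x560x3 uint8, blue, green, red), "mtx" (3x3 intrinsics, pixels), "xyz" and "attitude" of the camera in the world; the wrist camera has in their place "mount" (4x4, takes a point from camera to tool coordinates, whose origin is the TCP and whose axes are the flange's). Camera axes: x right, y up, looking along -z (the intrinsics and any distortion apply to the point x, -y, -z); pixel columns grow to the right and rows downward; lengths in m; the calibration is good to about 2 mm. A picture is of the moment at which its call begins: read the wrist's pose just before it. There is no depth.
- job.job_done(): hands the job in; it is judged then, once.
Trained networks look in a picture, given as the dict that the camera call returned (one of the last four; its "shot" number tells which), for a name from the list of things; names that differ only in an ending like _2 or _b are one class to them, and where a whole thing is asked for, a point or a joint stands for the part that bears it (a point fixed in the world has none). Each returns a list of dicts, best first, with "confidence" (0 to 1); they miss things now and then, are a little off and sometimes report something else, mostly with a low value. They report only what shows in the picture. A call takes as long as a camera call. They do not tell look-alikes from the thing itself.
- models.recognise(thing, picture): "position" ([x, y, z] in m, in world coordinates, good to about 4 mm: the middle of the surface that is visible of it).
The state is a dict: "time_s": time; "q": joint angles; "joint_velocities": joint speeds; "joint_torque": joint torques, N m; "position": TCP position; "tool_rot": TCP orientation; "force": force on the tool from outside, world axes, zero at the start; "wrist_torque": the same for the moment, N m; "grip_width": opening from 0.0 (shut) to 1.0 (fully open); "gripper_force": force on a finger pad.
Only numpy, scipy, OpenCV 4.12 (cv2) and the standard library are available. Lean on these libraries where they do the work, as an engineer would, in place of code of your own. Each camera call takes 0.05 s, during which the arm holds its last target. There are 200 camera calls.

## Working session

There is one attempt and no reset: what is moved stays moved. The work goes in short steps, Python scripts to look and compute and a tool call to move; the robot and the scene stay as the last step left them, time stands still between calls to the robot, and variables do not carry over. Pictures are saved under pics/ and viewed, at most 14 in all, crops included, and the job is handed in when it is done.

Besides the shell and the picture viewer there is one more tool, called after "Emit:" in YAML: its name, and indented under it one key for each argument. servo_tool: Moves the arm, as the interface text tells. Its arguments: {"type":"object","properties":{"rows":{"type":"array","items":{"type":"number"}}},"required":["rows"]}

```bash
ls; mkdir -p pics; python3 - <<'E'
from cell import readout,get_image
import cv2
s=readout.read_state();print(s)
for n in ("scene","side","wrist"):
    d=get_image(n);cv2.imwrite(f"pics/{n}0.png",d["pixels"])
    print(n,{k:v for k,v in d.items() if k!="pixels"})
E
```

```text
pics
{'time_s': 0.0, 'q': array([ 1.28200278,  0.46836294, -0.01160424,  1.60363102,  0.00599756,
        1.07138273, -0.05631169]), 'joint_velocities': array([-7.85745144e-05, -9.00283225e-05, -6.27825049e-04,  1.21178381e-03,
        1.12598183e-03,  5.75132545e-04, -4.36493667e-04]), 'joint_torque': array([ 1.05736377e-03, -5.20577037e+01, -1.18682528e-02, -2.43750662e+01,
       -5.65039285e-02,  1.71570102e-02,  1.77476077e-04]), 'position': array([ 0.1579506 , -0.62990671,  0.20924653]), 'tool_rot': array([-3.11620770e+00, -3.84792212e-01,  5.22873630e-04]), 'force': array([-0.2084776 ,  0.05300504, -0.32159588]), 'wrist_torque': array([-0.04113784,  0.03034743,  0.01293242]), 'gripper_force': 0.0, 'grip_width': 0.9956741093847764}
scene {'mtx': array([[487.871768  ,   0.        , 275.40213633],
       [  0.        , 487.871768  , 214.39462395],
       [  0.        ,   0.        ,   1.        ]]), 'xyz': array([ 1.08543322, -0.33131241,  0.94370918]), 'attitude': array([0.54121843, 0.30958867, 0.98304379]), 'shot': 1}
side {'mtx': array([[451.03219832,   0.        , 276.84953053],
       [  0.        , 451.03219832, 199.74353632],
       [  0.        ,   0.        ,   1.        ]]), 'xyz': array([0.40487352, 0.72529059, 0.6523984 ]), 'attitude': array([ 0.16439427, -1.23112252, -2.67531897]), 'shot': 2}
wrist {'mtx': array([[343.78420728,   0.        , 275.81821501],
       [  0.        , 343.78420728, 207.57090885],
       [  0.        ,   0.        ,   1.        ]]), 'mount': array([[ 2.07997641e-04,  9.72108764e-01,  2.34530400e-01,
         6.57194977e-02],
       [ 9.99999937e-01, -1.34738238e-04, -3.28389860e-04,
        -9.08019561e-04],
       [-2.87630448e-04,  2.34530453e-01, -9.72108730e-01,
        -1.74743913e-01],
       [ 0.00000000e+00,  0.00000000e+00,  0.00000000e+00,
         1.00000000e+00]]), 'shot': 3}
```

View pics/scene0.png

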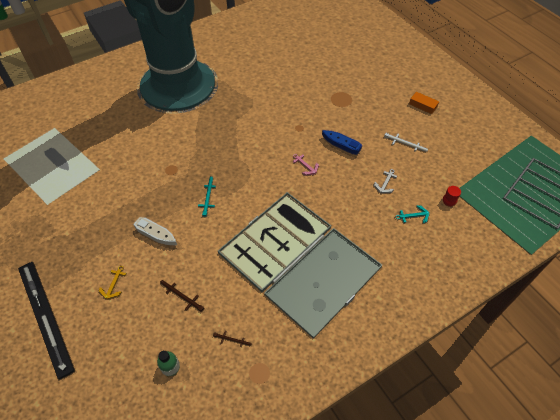

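View pics/side0.png

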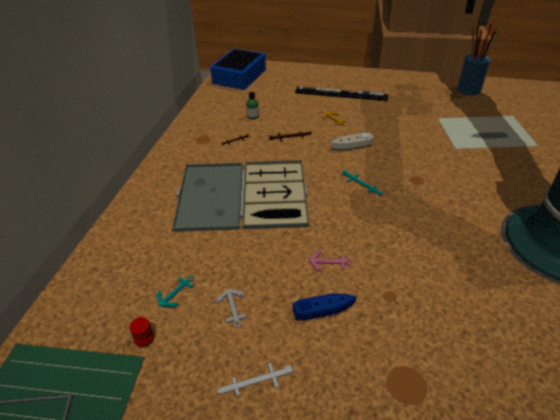

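The scene view shows the white hull at (155,232), the larger brown mast at (181,296), a smaller one at (232,339) and the silver anchor at (386,181). The tin's bays run mast (253,260), anchor (275,238), hull (297,218).

```bash
cat > h.py <<'E'
import numpy as np,cv2
from scipy.spatial.transform import Rotation as R
from cell import readout,get_image
def cam(d,st=None):
    if "mount" in d:
        T=np.eye(4);T[:3,:3]=R.from_rotvec(st["tool_rot"]).as_matrix();T[:3,3]=st["position"]
        M=T@d["mount"];return M[:3,:3],M[:3,3]
    return R.from_rotvec(d["attitude"]).as_matrix(),d["xyz"]
def world(d,px,z,st=None):
    Rm,p=cam(d,st);K=d["mtx"];px=np.atleast_2d(px).astype(float)
    r=np.c_[(px[:,0]-K[0,2])/K[0,0],-(px[:,1]-K[1,2])/K[1,1],-np.ones(len(px))]@Rm.T
    return p+r*((z-p[2])/r[:,2])[:,None]
def pix(d,P,st=None):
    Rm,p=cam(d,st);c=(np.atleast_2d(P)-p)@Rm;K=d["mtx"]
    return np.c_[K[0,0]*c[:,0]/-c[:,2]+K[0,2],K[1,1]*-c[:,1]/-c[:,2]+K[1,2]]
def snap(n,name):
    st=readout.read_state();d=get_image(n);cv2.imwrite(f"pics/{name}.png",d["pixels"]);return d,st
E
python3 - <<'E'
from h import *
from cell import models
np.set_printoptions(precision=3,suppress=True)
d=get_image("scene");s=get_image("side")
for n,p,z in [("hull ends",[(135,221),(175,243)],.02),("mast ends",[(161,282),(202,310)],.005),("small mast",[(213,337),(251,343)],.004),("anchor crown, ring",[(383,191),(392,171)],.007),("tin corners",[(219,253),(288,194),(331,233),(265,291)],.012),("base",[(178,85)],0)]:
    print(n,world(d,p,z))
print("side hull",world(s,[(333,143),(373,138)],.02),"mast",world(s,[(270,137),(312,133)],.005),"anchor",world(s,[(233,292),(236,321)],.007))
for n in ("white_hull","brown_mast","silver_anchor","bay_hull","bay_mast","bay_anchor","tin"):
  for x in (d,s): print(n,[(r["position"],round(r["confidence"],2)) for r in models.recognise(n,x)][:4])
E
```

```text
hull ends [[ 0.393 -0.286  0.02 ]
 [ 0.495 -0.234  0.02 ]]
mast ends [[ 0.557 -0.299  0.005]
 [ 0.661 -0.254  0.005]]
small mast [[ 0.723 -0.261  0.004]
 [ 0.774 -0.203  0.004]]
anchor crown, ring [[0.619 0.253 0.007]
 [0.582 0.311 0.007]]
tin corners [[ 0.564 -0.162  0.012]
 [ 0.509  0.053  0.012]
 [ 0.652  0.076  0.012]
 [ 0.696 -0.123  0.012]]
base [[0.007 0.001 0.   ]]
side hull [[ 0.49  -0.239  0.02 ]
 [ 0.393 -0.281  0.02 ]] mast [[ 0.658 -0.259  0.005]
 [ 0.553 -0.299  0.005]] anchor [[0.605 0.252 0.007]
 [0.582 0.309 0.007]]
white_hull [([0.4423, -0.2616, 0.0282], 0.7)]
white_hull [([0.4438, -0.2479, 0.0267], 0.67)]
brown_mast [([0.6139, -0.2777, 0.0077], 0.88), ([0.4157, -0.1152, 0.0093], 0.59), ([0.4445, -0.2621, 0.0275], 0.54), ([0.7461, -0.2297, 0.0046], 0.43)]
brown_mast [([0.4071, -0.1108, 0.0029], 0.76), ([0.6117, -0.2764, 0.0051], 0.69), ([0.7398, -0.2324, 0.0031], 0.43)]
silver_anchor [([0.7036, 0.2741, 0.0064], 0.82), ([0.4612, 0.1397, 0.0046], 0.71), ([0.5981, 0.2707, 0.0076], 0.48)]
silver_anchor [([0.5937, 0.2715, 0.0039], 0.71), ([0.4596, 0.1394, 0.01], 0.62), ([0.7085, 0.2801, 0.0083], 0.61)]
bay_hull [([0.5217, 0.4005, 0.0083], 0.72), ([0.5748, 0.038, 0.0094], 0.6)]
bay_hull [([0.5758, 0.0317, 0.0102], 0.79)]
bay_mast [([0.6144, -0.1029, 0.0018], 0.65)]
bay_mast [([0.6102, -0.1113, 0.0033], 0.59), ([0.6089, -0.2737, 0.0108], 0.18)]
bay_anchor [([0.5968, -0.0354, 0.0022], 0.81)]
bay_anchor [([0.5918, -0.0427, 0.0067], 0.96)]
tin [([0.7316, -0.0149, 0.0015], 0.73), ([0.6147, -0.1054, 0.0054], 0.17)]
tin [([0.7207, 0.0106, 0.0036], 0.57)]
```

Emit:
servo_tool:
  rows: [0.03, 0.03, 0, 3, 0.09, 0.06, 0.06, 0, 7, 0.09, 0.085, 0.09, 0, 13, 0.09, 0.11, 0.12, 0, 13, 0.09, 0.135, 0.155, 0, 13, 0.09, 0.16, 0.19, 0, 13, 0.09, 0.185, 0.22, 0, 13, 0.09, 0.21, 0.25, 0, 13, 0.09]

```text
time_s: 1.62
position: [0.3692, -0.3785, 0.2105]
tool_rot: [3.054, 0.736, 0.0]
force: [-0.1, -1.6, -0.3]
grip_width: 0.98
gripper_force: 0.0
```

Emit:
servo_tool:
  rows: [0.02, 0.03, -0.01, 0, 0.08, 0.04, 0.06, -0.02, 0, 0.07, 0.06, 0.09, -0.03, 0, 0.06, 0.076, 0.12, -0.04, 0, 0.06, 0.076, 0.12, -0.04, 0, 0.06, 0.076, 0.12, -0.04, 0, 0.06]

```text
time_s: 2.12
position: [0.4448, -0.2585, 0.1699]
tool_rot: [-3.052, -0.742, 0.001]
force: [0.4, -0.3, 0.1]
grip_width: 0.655
gripper_force: 0.0
```

```bash
python3 - <<'E'
from h import *
d,st=snap("wrist","w1");print(st["time_s"],st["position"],st["tool_rot"],st["grip_width"])
E
```

```text
2.1167 [ 0.4448185  -0.25848915  0.16986863] [-3.05177828e+00 -7.42234200e-01  6.90606847e-04] 0.6550799552530382
```

View pics/w1.png

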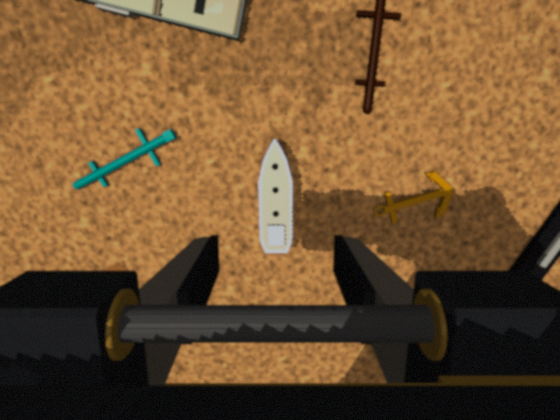

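The white hull lies along the image column: bow tip at (275,139), stern at (276,252), with nothing near the finger paths.

```bash
cat >> h.py <<'E'
def yaw(st):
    m=R.from_rotvec(st["tool_rot"]).as_matrix();return np.degrees(np.arctan2(m[1,0],m[0,0]))
E
python3 - <<'E'
from h import *
st=readout.read_state();d=get_image("wrist")
hsv=cv2.cvtColor(d["pixels"],cv2.COLOR_BGR2HSV)
m=((hsv[...,1]<70)&(hsv[...,2]>120)).astype(np.uint8)
m[260:]=0;m[:120]=0;n,l,s,c=cv2.connectedComponentsWithStats(m);i=1+np.argmax(s[1:,4]);print(s[i],c[i])
cs=max(cv2.findContours((l==i).astype(np.uint8),0,2)[0],key=cv2.contourArea)[:,0]
W=world(d,cs,.026,st)[:,:2]
u0=np.linalg.svd(W-W.mean(0))[2][0];u0*=np.sign(u0[0]);v=np.array([-u0[1],u0[0]])
t=(W-W.mean(0))@u0;q=(W-W.mean(0))@v
print("yaw pca",np.degrees(np.arctan2(u0[1],u0[0])),"len",np.ptp(t),"wid",np.ptp(q),"ctr",W.mean(0)+u0*(t.max()+t.min())/2+v*(q.max()+q.min())/2,"tool yaw",yaw(st))
for s_ in (1,-1):
    k=(t>t.min()+.012)&(t<t.min()+.065)&(q*s_>0);a,b=np.polyfit(t[k],q[k],1);print("side",np.degrees(np.arctan(a)),b)
print(world(d,[(275,139),(276,252)],.026,st))
E
```

```text
[ 256  137   36  115 3318] [273.65129596 199.94153104]
yaw pca 27.837067270950374 len 0.11015177792516023 wid 0.033153373449490056 ctr [ 0.44274006 -0.25798024] tool yaw 27.148196376025044
side 0.456365215780607 0.017256021945004425
side 0.08083344629750203 -0.01514360165076581
[[ 0.49079062 -0.23494203  0.026     ]
 [ 0.39398966 -0.28564451  0.026     ]]
```

Emit:
servo_tool:
  rows: [-0.011, -0.004, -0.035, 1, 0.06, -0.011, -0.004, -0.07, 1, 0.06, -0.011, -0.004, -0.105, 1, 0.06, -0.011, -0.004, -0.13, 1, 0.06, -0.011, -0.004, -0.145, 1, 0.06, -0.011, -0.004, -0.145, 1, 0.06, -0.011, -0.004, -0.145, 1, 0.02, -0.011, -0.004, -0.145, 1, 0.02]

```text
time_s: 2.88
position: [0.4336, -0.266, 0.0264]
tool_rot: [3.047, 0.759, 0.002]
force: [-0.3, -0.4, 0.9]
grip_width: 0.533
gripper_force: 0.0
```

Emit:
servo_tool:
  rows: [0, 0, 0, 0, 0.02, 0, 0, 0, 0, 0.02, 0, 0, 0, 0, 0.02, 0, 0, 0, 0, 0.02]

```text
time_s: 3.22
position: [0.4335, -0.2648, 0.0259]
tool_rot: [3.047, 0.762, 0.001]
force: [-0.9, 0.3, 0.0]
grip_width: 0.24
gripper_force: 0.0
```

```bash
python3 - <<'E'
from h import *
d,st=snap("wrist","w2");print(st["position"],st["grip_width"],st["gripper_force"])
e=get_image("side");cv2.imwrite("pics/w2.png",np.hstack([cv2.resize(d["pixels"],(400,300)),cv2.resize(e["pixels"][90:190,280:413],(400,300))]))
E
```

```text
[ 0.43351379 -0.26476645  0.0259208 ] 0.23987270263115093 0.0
```

View pics/w2.png

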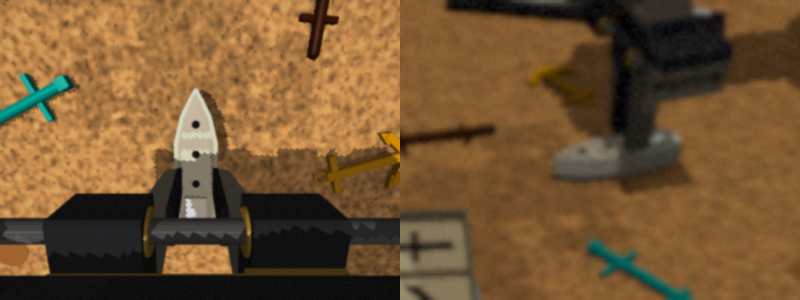

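The left half shows the fingers at about x=178 and 213, closer together than the hull (174–218); I need a sharper look at this.

```bash
python3 - <<'E'
from h import *
d,st=snap("wrist","w3");print(st["position"],st["grip_width"],st["gripper_force"])
e=get_image("scene")
cv2.imwrite("pics/w3.png",np.hstack([cv2.resize(d["pixels"][110:400,180:373],(400,600)),cv2.resize(e["pixels"][170:290,110:190],(400,600),interpolation=cv2.INTER_CUBIC)]))
E
```

```text
[ 0.43331519 -0.26462844  0.02558554] 0.21850915990627268 0.0
```

View pics/w3.png

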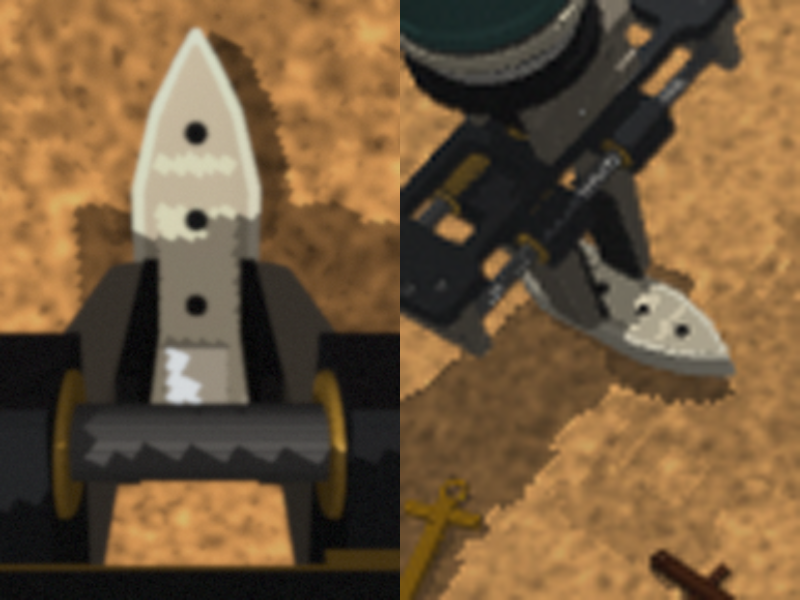

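The fingers appear to stand over the deck rather than beside the hull. I'll check by projecting the expected fingertip positions.

```bash
python3 - <<'E'
from h import *
np.set_printoptions(precision=1,suppress=True)
st=readout.read_state();e=get_image("scene");w=get_image("wrist")
m=R.from_rotvec(st["tool_rot"]).as_matrix();p=st["position"]
for z in (.009,.026,.045):
  for off in [(.01,.010),(.01,-.010),(.01,.028),(.01,-.028),(-.01,.028),(-.01,-.028)]:
    P=p+m@np.array([off[0],off[1],0]);P[2]=z
    print(z,off,"crop scene",(pix(e,P)[0]-[110,170])*5+[400,0],"crop wrist",(pix(w,P,st)[0]-[180,110])*[400/193,600/290])
print(yaw(st),st["q"],st["force"],st["grip_width"])
E
```

```text
0.009 (0.01, 0.01) crop scene [613.6 334.9] crop wrist [237.1 236. ]
0.009 (0.01, -0.01) crop scene [641.  302.4] crop wrist [165.4 236. ]
0.009 (0.01, 0.028) crop scene [588.4 364.7] crop wrist [301.6 236. ]
0.009 (0.01, -0.028) crop scene [665.3 273.6] crop wrist [101. 236.]
0.009 (-0.01, 0.028) crop scene [553.3 345.6] crop wrist [299.2 303.2]
0.009 (-0.01, -0.028) crop scene [630.6 255.4] crop wrist [103.2 303.1]
0.026 (0.01, 0.01) crop scene [605.3 314.9] crop wrist [240.6 254.7]
0.026 (0.01, -0.01) crop scene [633.2 282.1] crop wrist [162.5 254.6]
0.026 (0.01, 0.028) crop scene [579.8 344.9] crop wrist [310.9 254.7]
0.026 (0.01, -0.028) crop scene [657.9 253.1] crop wrist [ 92.1 254.6]
0.026 (-0.01, 0.028) crop scene [544.2 325.7] crop wrist [308.1 327.3]
0.026 (-0.01, -0.028) crop scene [622.8 234.8] crop wrist [ 94.8 327.3]
0.045 (0.01, 0.01) crop scene [595.9 291.9] crop wrist [245.4 279.9]
0.045 (0.01, -0.01) crop scene [624.3 258.8] crop wrist [158.4 279.9]
0.045 (0.01, 0.028) crop scene [569.9 322.1] crop wrist [323.7 279.9]
0.045 (0.01, -0.028) crop scene [649.4 229.6] crop wrist [ 80.2 279.9]
0.045 (-0.01, 0.028) crop scene [533.9 302.7] crop wrist [320.2 359.8]
0.045 (-0.01, -0.028) crop scene [613.9 211.1] crop wrist [ 83.5 359.8]
28.0900190745642 [ 0.7  0.5 -0.2  2.1  0.2  0.6 -0.8] [-0.2  0.3  0.2] 0.2206010001278143
```

The wrist crop puts the fingertip front edge at row ~258, which means tip z≈0.027 and not 0.009, so the real tips sit about level with the reported TCP. I'll open, go lower in guarded steps and check.

Emit:
servo_tool:
  rows: [0, 0, 0.004, 0, 0.06, 0, 0, 0.004, 0, 0.06, 0, 0, 0.004, 0, 0.06, 0, 0, 0.004, 0, 0.06, 0, 0, 0.004, 0, 0.06, 0, 0, -0.004, 0, 0.06, 0, 0, -0.008, 0, 0.06, 0, 0, -0.008, 0, 0.06]

```text
time_s: 4.18
position: [0.4322, -0.264, 0.0159]
tool_rot: [-3.046, -0.762, 0.003]
force: [-0.5, 0.4, 0.0]
grip_width: 0.653
gripper_force: 0.0
```

Emit:
servo_tool:
  rows: [0, 0, -0.002, 0, 0.06, 0, 0, -0.004, 0, 0.06, 0, 0, -0.004, 0, 0.06]

```text
time_s: 4.43
position: [0.4329, -0.2643, 0.0128]
tool_rot: [-3.047, -0.762, 0.001]
force: [-0.4, 0.2, -0.6]
grip_width: 0.654
gripper_force: 0.0
```

```bash
python3 - <<'E'
from h import *
d,st=snap("wrist","w4");print(st["position"],st["grip_width"],st["force"])
e=get_image("scene")
cv2.imwrite("pics/w4.png",np.hstack([cv2.resize(d["pixels"][110:400,180:373],(400,600)),cv2.resize(e["pixels"][170:290,110:190],(400,600),interpolation=cv2.INTER_CUBIC)]))
E
```

```text
[ 0.43288828 -0.26432424  0.01275493] 0.6541540554104421 [-0.43507663  0.16859864 -0.56506854]
```

View pics/w4.png

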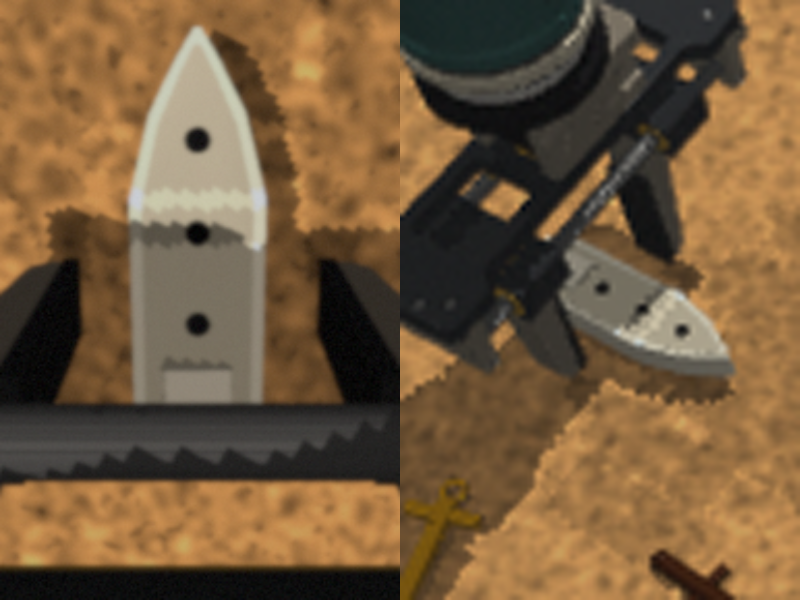

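TCP is at 0.0128 with no desk contact, so the fingertips lie about at the TCP and not 17 mm ahead. The hull (column 198) is centred between the fingers (80 and 318). I'll lower in small steps and feel for the desk.

Emit:
servo_tool:
  rows: [0, 0, -0.002, 0, 0.06, 0, 0, -0.004, 0, 0.06, 0, 0, -0.004, 0, 0.06]

```text
time_s: 4.78
position: [0.4329, -0.2644, 0.0089]
tool_rot: [-3.048, -0.762, 0.001]
force: [-0.9, -0.9, 0.4]
grip_width: 0.652
gripper_force: 0.0
```

Emit:
servo_tool:
  rows: [0, 0, -0.001, 0, 0.06, 0, 0, -0.002, 0, 0.06, 0, 0, -0.002, 0, 0.06]

```text
time_s: 5.03
position: [0.433, -0.2644, 0.007]
tool_rot: [-3.048, -0.762, 0.0]
force: [-0.1, -0.1, 0.8]
grip_width: 0.656
gripper_force: 0.0
```

Emit:
servo_tool:
  rows: [0, 0, -0.001, 0, 0.06, 0, 0, -0.002, 0, 0.06, 0, 0, -0.002, 0, 0.06]

```text
time_s: 5.28
position: [0.433, -0.2645, 0.005]
tool_rot: [-3.048, -0.762, 0.0]
force: [-0.3, -0.1, 0.5]
grip_width: 0.649
gripper_force: 0.0
```

Emit:
servo_tool:
  rows: [0, 0, 0.002, 0, 0.01, 0, 0, 0.002, 0, 0.01, 0, 0, 0.002, 0, 0.01, 0, 0, 0.002, 0, 0.01, 0, 0, 0.002, 0, 0.01, 0, 0, 0.002, 0, 0.01]

```text
time_s: 5.78
position: [0.4331, -0.2645, 0.0072]
tool_rot: [3.048, 0.762, 0.0]
force: [0.5, 0.1, 1.3]
grip_width: 0.345
gripper_force: 30.0
```

Emit:
servo_tool:
  rows: [0, 0, 0.015, 0, 0.01, 0, 0, 0.035, 0, 0.01, 0, 0, 0.065, 0, 0.01, 0, 0, 0.09, 0, 0.01, 0, 0, 0.09, 0, 0.01]

```text
time_s: 6.2
position: [0.436, -0.266, 0.1015]
tool_rot: [3.042, 0.761, 0.009]
force: [1.0, -0.7, -0.8]
grip_width: 0.348
gripper_force: 30.0
```

Emit:
servo_tool:
  rows: [0.01, 0.03, 0.02, -3, 0.01, 0.02, 0.065, 0.05, -7, 0.01, 0.035, 0.1, 0.08, -10, 0.01, 0.045, 0.135, 0.1, -14, 0.01, 0.055, 0.17, 0.1, -14, 0.01, 0.066, 0.205, 0.1, -14, 0.01, 0.066, 0.205, 0.1, -14, 0.01, 0.066, 0.205, 0.1, -14, 0.01]

```text
time_s: 6.87
position: [0.4993, -0.0567, 0.1968]
tool_rot: [-3.116, -0.394, 0.0]
force: [-0.9, -1.0, -0.4]
grip_width: 0.349
gripper_force: 30.0
```

```bash
python3 - <<'E'
from h import *
d,st=snap("wrist","w5");print(st["time_s"],st["position"],yaw(st),st["grip_width"])
np.savez("w5.npz",**{k:d[k] for k in("pixels","mtx","mount")},pos=st["position"],rot=st["tool_rot"])
E
```

```text
6.8667 [ 0.49928137 -0.05670303  0.19676119] 14.410126779291051 0.34851119141069775
```

View pics/w5.png

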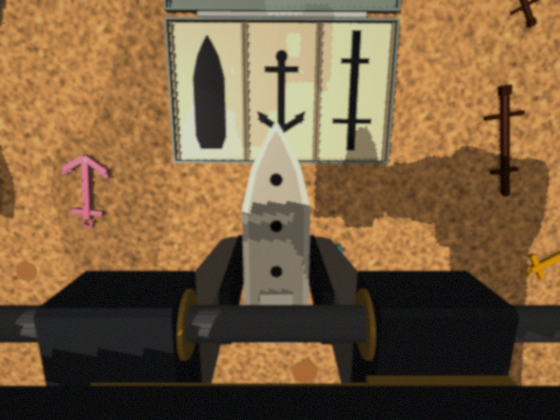

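The bays show clearly. The hull print runs from bow (207,37) to stern (209,149), the mast print from (356,31) to (351,150) with its long yard at row 121, and the anchor print from ring (282,52) to crown (285,130). The held hull's bow is at (277,123).

```bash
cat > bays.py <<'E'
from h import *
np.set_printoptions(precision=4,suppress=True)
a=np.load("w5.npz");d=dict(pixels=a["pixels"],mtx=a["mtx"],mount=a["mount"]);st=dict(position=a["pos"],tool_rot=a["rot"])
g=cv2.cvtColor(d["pixels"],cv2.COLOR_BGR2GRAY)
def blob(x0,x1,y0,y1,t):
    m=np.zeros_like(g);m[y0:y1,x0:x1]=(g[y0:y1,x0:x1]<t)
    n,l,s,c=cv2.connectedComponentsWithStats(m);i=1+np.argmax(s[1:,4])
    ys,xs=np.nonzero(l==i);return np.c_[xs,ys],s[i]
def fit(px,z=.005):
    W=world(d,px,z,st)[:,:2];c=W.mean(0);u=np.linalg.svd(W-c,full_matrices=False)[2][0];u*=np.sign(u[0]);v=np.array([-u[1],u[0]])
    t=(W-c)@u;q=(W-c)@v
    return c+u*(t.max()+t.min())/2+v*(q.max()+q.min())/2,np.degrees(np.arctan2(u[1],u[0])),np.ptp(t),np.ptp(q)
E
python3 - <<'E'
from bays import *
for n,b in dict(hull=(182,235,28,156,75),mast=(328,376,25,157,75)).items():
    px,s=blob(*b);print(n,s,*fit(px))
print("anchor ring top, crown",world(d,[(282,51),(285,131)],.005,st))
print("tin corners",world(d,[(167,20),(397,20),(389,163),(176,162)],.012,st))
z=st["position"][2]+.019
P=world(d,[(277,123)],z,st)[0];m=R.from_rotvec(st["tool_rot"]).as_matrix();print("bow in tool",m.T@(P-st["position"]))
px,s=blob(480,528,80,200,60);print("brown mast",s,*fit(px,.005));print(world(d,[(505,86),(506,195),(503,116),(503,171)],.006,st))
E
```

```text
hull [ 194   37   31  111 2682] [0.5751 0.0338] 14.223485979370919 0.10634405771454823 0.029403532994010856
mast [334  31  36 119 974] [ 0.6131 -0.1073] 14.4615303062582 0.11375461974608848 0.036281031165522004
anchor ring top, crown [[ 0.6327 -0.0278  0.005 ]
 [ 0.5588 -0.0503  0.005 ]]
tin corners [[ 0.6305  0.0848  0.012 ]
 [ 0.685  -0.1269  0.012 ]
 [ 0.5544 -0.1635  0.012 ]
 [ 0.5001  0.0519  0.012 ]]
bow in tool [ 0.0664 -0.0003 -0.019 ]
brown mast [ 484   85   40  112 1363] [ 0.6041 -0.2753] 23.1952501383958 0.1159067014402575 0.039692616956061105
[[ 0.6568 -0.2537  0.006 ]
 [ 0.553  -0.2996  0.006 ]
 [ 0.6291 -0.2634  0.006 ]
 [ 0.5764 -0.286   0.006 ]]
```

Emit:
servo_tool:
  rows: [0.03, 0.035, -0.03, 0, 0.01, 0.055, 0.065, -0.06, 0, 0.01, 0.065, 0.09, -0.09, 0, 0.01, 0.065, 0.09, -0.12, 0, 0.01, 0.065, 0.09, -0.14, 0, 0.01, 0.065, 0.09, -0.14, 0, 0.01, 0.065, 0.09, -0.14, 0, 0.01, 0.065, 0.09, -0.14, 0, 0.01]

```text
time_s: 7.58
position: [0.5648, 0.0287, 0.0582]
tool_rot: [3.118, 0.381, 0.002]
force: [0.6, -0.8, -0.1]
grip_width: 0.344
gripper_force: 30.0
```

Emit:
servo_tool:
  rows: [0, 0, 0, 0, 0.01]

```text
time_s: 7.67
position: [0.5655, 0.0292, 0.0591]
tool_rot: [3.117, 0.382, 0.005]
force: [0.6, -0.6, -0.9]
grip_width: 0.344
gripper_force: 30.0
```

Emit:
servo_tool:
  rows: [-0.001, 0.001, -0.012, 0.3, 0.01, -0.001, 0.001, -0.025, 0.3, 0.01, -0.001, 0.001, -0.035, 0.3, 0.01, -0.001, 0.001, -0.04, 0.3, 0.01, -0.001, 0.001, -0.042, 0.3, 0.01, -0.001, 0.001, -0.042, 0.3, 0.01, -0.001, 0.001, -0.042, 0.3, 0.01]

```text
time_s: 8.25
position: [0.5632, 0.0317, 0.0151]
tool_rot: [-3.117, -0.393, 0.0]
force: [-0.6, 0.5, -0.1]
grip_width: 0.348
gripper_force: 30.0
```

Emit:
servo_tool:
  rows: [0, 0, 0, 0, 0.01, 0, 0, 0, 0, 0.01]

```text
time_s: 8.42
position: [0.5635, 0.0316, 0.0156]
tool_rot: [3.117, 0.393, 0.001]
force: [-0.1, 0.5, -0.4]
grip_width: 0.348
gripper_force: 30.0
```

Error is under 1 mm, and the hull's bottom is ≈3 mm above the pad. I'll lower it, release, back off and look.

Emit:
servo_tool:
  rows: [0.0005, -0.0005, -0.001, 0, 0.01, 0.0005, -0.0005, -0.002, 0, 0.01, 0.0005, -0.0005, -0.0025, 0, 0.01, 0.0005, -0.0005, -0.0025, 0, 0.01, 0.0005, -0.0005, -0.0025, 0, 0.045, 0.0005, -0.0005, -0.0025, 0, 0.045, 0.0005, -0.0005, -0.0025, 0, 0.045, 0.0005, -0.0005, -0.0025, 0, 0.045]

```text
time_s: 9.08
position: [0.5637, 0.0311, 0.0127]
tool_rot: [3.117, 0.393, 0.0]
force: [0.4, -1.1, 0.4]
grip_width: 0.489
gripper_force: 0.0
```

Emit:
servo_tool:
  rows: [0, 0, 0.01, 0, 0.045, 0, 0, 0.04, 0, 0.045, -0.02, 0, 0.08, 0, 0.045, -0.05, -0.02, 0.12, 0, 0.045, -0.064, -0.05, 0.16, 0, 0.045, -0.064, -0.088, 0.183, 0, 0.045, -0.064, -0.088, 0.183, 0, 0.045, -0.064, -0.088, 0.183, 0, 0.045]

```text
time_s: 9.75
position: [0.5011, -0.0619, 0.2003]
tool_rot: [3.114, 0.382, 0.011]
force: [0.8, -0.4, -0.6]
grip_width: 0.492
gripper_force: 0.0
```

Emit:
servo_tool:
  rows: [0, 0, 0, 0, 0.045, 0, 0, 0, 0, 0.045]

```text
time_s: 9.92
position: [0.4993, -0.056, 0.1955]
tool_rot: [-3.116, -0.394, 0.001]
force: [-0.4, -0.3, -0.1]
grip_width: 0.487
gripper_force: 0.0
```

```bash
python3 - <<'E'
from h import *
d,st=snap("wrist","w6");print(st["time_s"],st["position"],yaw(st),st["grip_width"])
np.savez("w5.npz",**{k:d[k] for k in("pixels","mtx","mount")},pos=st["position"],rot=st["tool_rot"])
E
```

```text
9.9167 [ 0.49927773 -0.05599556  0.19550032] 14.427433626485572 0.48735887040617454
```

View pics/w6.png

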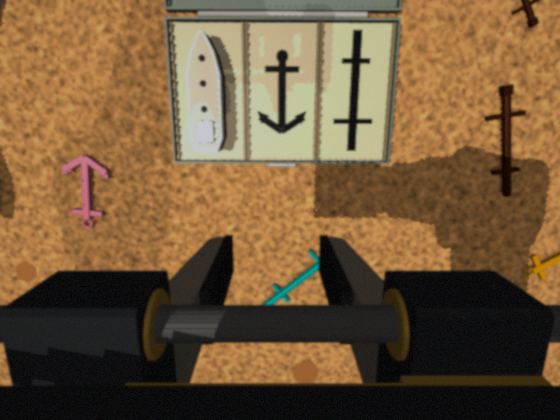

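The hull sits in its bay, deck up, with its bow at (203,30) and stern at (206,151). Next I'll measure it, the anchor print and the brown mast at about (506,140).

```bash
python3 - <<'E'
from bays import *
print("hull ends",world(d,[(203,30),(206,151.5)],.031,st),world(d,[(203,30),(206,151.5)],.031,st).mean(0))
hsv=cv2.cvtColor(d["pixels"],cv2.COLOR_BGR2HSV)
m=np.zeros_like(g);m[25:158,178:232]=((hsv[...,1]<45)&(hsv[...,2]>110))[25:158,178:232]
n,l,s,c=cv2.connectedComponentsWithStats(m);i=1+np.argmax(s[1:,4]);ys,xs=np.nonzero(l==i);print("hull",s[i],*fit(np.c_[xs,ys],.031))
px,s=blob(328,376,25,157,75);print("mastbay",s,*fit(px))
px,s=blob(252,312,40,140,75);print("anchorbay",s,*fit(px))
px,s=blob(480,528,80,200,60);print("brown mast",s,*fit(px,.006))
E
```

```text
hull ends [[0.6267 0.0456 0.031 ]
 [0.5209 0.0209 0.031 ]] [0.5738 0.0333 0.031 ]
hull [ 179   28   53  130 3118] [0.5715 0.0338] 13.503480384191056 0.11591366157953427 0.05035193743631601
mastbay [ 334   31   37  119 1001] [ 0.6131 -0.107 ] 14.220640351209926 0.11337912648481215 0.03715180847019871
anchorbay [260  51  44  81 878] [ 0.5951 -0.0365] 14.205938909663868 0.07691900858163504 0.04424160541632723
brown mast [ 485   85   40  112 1460] [ 0.604  -0.2741] 23.149068065781613 0.11552921167416488 0.03945887275953255
```

Emit:
servo_tool:
  rows: [0.015, -0.03, 0, 3, 0.035, 0.03, -0.067, 0, 6, 0.035, 0.045, -0.1, 0, 9, 0.035, 0.057, -0.14, -0.005, 9, 0.035, 0.07, -0.175, -0.015, 9, 0.035, 0.08, -0.205, -0.025, 9, 0.035, 0.086, -0.226, -0.03, 9, 0.035, 0.086, -0.226, -0.03, 9, 0.035]

```text
time_s: 10.63
position: [0.5846, -0.2868, 0.1616]
tool_rot: [-3.077, -0.63, 0.007]
force: [0.1, -0.4, 0.4]
grip_width: 0.382
gripper_force: 0.0
```

Emit:
servo_tool:
  rows: [0, 0, 0, 0, 0.035, 0, 0, 0, 0, 0.035, 0, 0, 0, 0, 0.035]

```text
time_s: 10.88
position: [0.5861, -0.2803, 0.1655]
tool_rot: [-3.074, -0.641, 0.0]
force: [0.3, 0.1, -0.1]
grip_width: 0.382
gripper_force: 0.0
```

```bash
python3 - <<'E'
from h import *
d,st=snap("wrist","w7");print(st["time_s"],st["position"],yaw(st),st["grip_width"])
np.savez("w5.npz",**{k:d[k] for k in("pixels","mtx","mount")},pos=st["position"],rot=st["tool_rot"])
E
```

```text
10.8833 [ 0.586104   -0.28025991  0.16553246] 23.567687316820457 0.38237260159534714
```

View pics/w7.png

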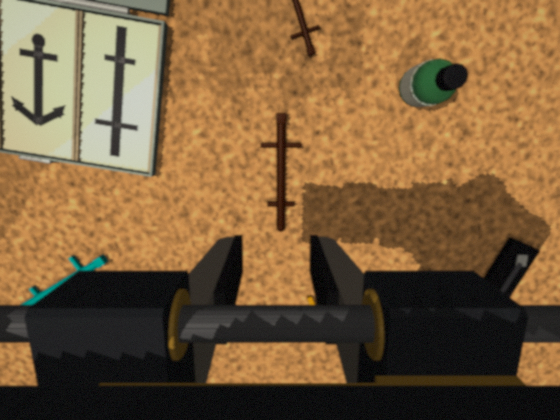

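The brown mast is at (281,113)–(282,230), with the long yard at row 145 (far end) and the short yard at row 204. The smaller mast at (303,25) is well clear.

```bash
python3 - <<'E'
from bays import *
px,s=blob(255,308,105,240,60);print("brown mast",s,*fit(px,.006))
W=world(d,[(281.5,113),(282,230.5),(281.5,145),(281.5,204)],.006,st);print(W,np.linalg.norm(W[0]-W[1]),np.linalg.norm(W[2]-W[3]))
E
```

```text
brown mast [ 262  113   39  118 1154] [ 0.6052 -0.2761] 23.187982779486493 0.11471737490985333 0.03643446464893853
[[ 0.658  -0.2537  0.006 ]
 [ 0.5527 -0.3006  0.006 ]
 [ 0.6309 -0.2656  0.006 ]
 [ 0.5778 -0.289   0.006 ]] 0.11523120730211726 0.0580075014820735
```

Emit:
servo_tool:
  rows: [0.019, 0.003, -0.03, 0, 0.035, 0.019, 0.003, -0.065, 0, 0.035, 0.019, 0.003, -0.1, 0, 0.035, 0.019, 0.003, -0.13, 0, 0.035, 0.019, 0.003, -0.15, 0, 0.035, 0.019, 0.003, -0.155, 0, 0.035, 0.019, 0.003, -0.155, 0, 0.035, 0.019, 0.003, -0.155, 0, 0.035]

```text
time_s: 11.6
position: [0.6057, -0.2795, 0.0121]
tool_rot: [3.075, 0.638, 0.003]
force: [1.2, -0.2, -0.6]
grip_width: 0.382
gripper_force: 0.0
```

Emit:
servo_tool:
  rows: [0, 0, -0.002, 0, 0.035, 0, 0, -0.005, 0, 0.035, 0, 0, -0.005, 0, 0.035, 0, 0, -0.005, 0, 0.035]

```text
time_s: 11.93
position: [0.6049, -0.2802, 0.0064]
tool_rot: [3.076, 0.636, 0.001]
force: [0.1, 1.1, 0.5]
grip_width: 0.378
gripper_force: 0.0
```

```bash
python3 - <<'E'
from h import *
d,st=snap("wrist","w8");print(st["time_s"],st["position"],yaw(st),st["force"])
e=get_image("scene")
cv2.imwrite("pics/w8.png",np.hstack([cv2.resize(d["pixels"][110:400,180:373],(400,600)),cv2.resize(e["pixels"][230:330,145:212],(400,600),interpolation=cv2.INTER_CUBIC)]))
E
```

```text
11.9333 [ 0.6049057  -0.28018581  0.00643487] 23.37122545901507 [0.06298496 1.12633471 0.52695844]
```

View pics/w8.png

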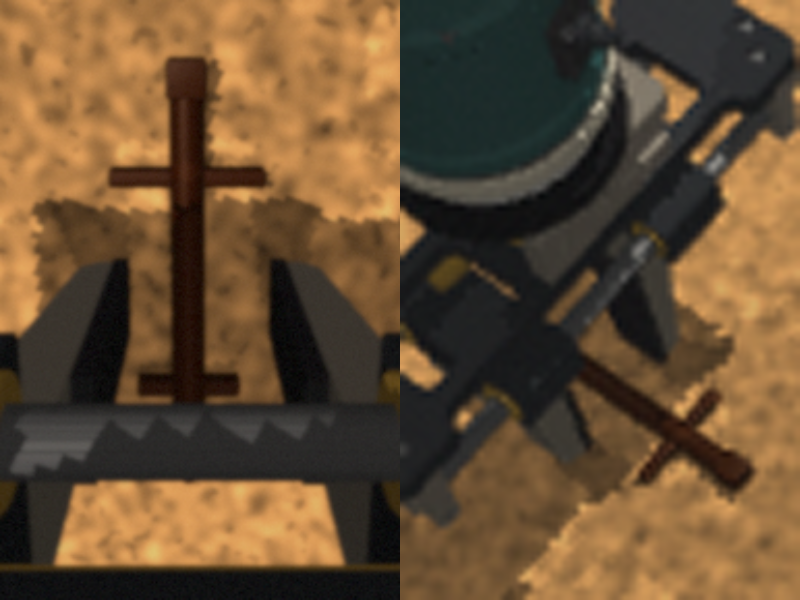

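The shaft (column 188) lies between the fingers (128 and 272), about 3 mm off centre, and the tips are still a little above the desk.

Emit:
servo_tool:
  rows: [0, 0.003, -0.001, 0.3, 0.035, 0, 0.003, -0.002, 0.3, 0.035, 0, 0.003, -0.003, 0.3, 0.035, 0, 0.003, -0.003, 0.3, 0.035]

```text
time_s: 12.37
position: [0.6045, -0.2768, 0.0024]
tool_rot: [-3.074, -0.645, 0.001]
force: [-1.0, 0.7, 0.1]
grip_width: 0.379
gripper_force: 0.0
```

Emit:
servo_tool:
  rows: [0, 0, -0.001, 0, 0.035, 0, 0, -0.001, 0, 0.035, 0, 0, -0.002, 0, 0.035, 0, 0, -0.002, 0, 0.035]

```text
time_s: 12.7
position: [0.6045, -0.277, 0.0005]
tool_rot: [-3.075, -0.644, 0.0]
force: [-0.7, 0.5, 0.0]
grip_width: 0.379
gripper_force: 0.0
```

Emit:
servo_tool:
  rows: [0, 0, 0, 0, 0.002, 0, 0, 0, 0, 0.002, 0, 0, 0, 0, 0.002, 0, 0, 0, 0, 0.002, 0, 0, 0, 0, 0.002, 0, 0, 0, 0, 0.002]

```text
time_s: 13.2
position: [0.6046, -0.277, 0.0008]
tool_rot: [3.075, 0.644, -0.0]
force: [-0.5, -0.0, 0.7]
grip_width: 0.076
gripper_force: 30.0
```

Emit:
servo_tool:
  rows: [0, 0, 0.01, 0, 0.002, 0, 0, 0.03, 0, 0.002, 0, 0, 0.06, 0, 0.002, 0, 0, 0.06, 0, 0.002, 0, 0, 0.06, 0, 0.002]

```text
time_s: 13.62
position: [0.6062, -0.2776, 0.0635]
tool_rot: [3.072, 0.644, 0.006]
force: [-0.2, 0.4, 0.1]
grip_width: 0.079
gripper_force: 30.0
```

```bash
python3 - <<'E'
from h import *
d,st=snap("wrist","w9");print(st["time_s"],st["position"],yaw(st),st["force"])
e=get_image("scene")
cv2.imwrite("pics/w9.png",np.hstack([cv2.resize(d["pixels"][50:340,180:373],(400,600)),cv2.resize(e["pixels"][210:330,145:225],(400,600),interpolation=cv2.INTER_CUBIC)]))
np.savez("w5.npz",**{k:d[k] for k in("pixels","mtx","mount")},pos=st["position"],rot=st["tool_rot"])
E
```

```text
13.6167 [ 0.60624558 -0.27759023  0.06345955] 23.67920998893192 [-0.20988191  0.36897877  0.13508229]
```

View pics/w9.png

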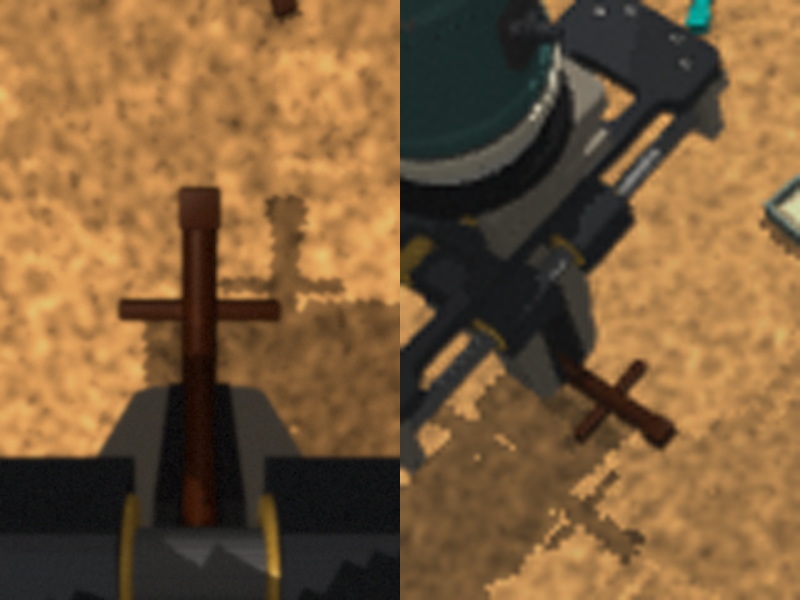

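The mast is held level and aligned with the tool, far end at crop (200,187), long yard at crop row 310.

```bash
python3 - <<'E'
from bays import *
m=R.from_rotvec(st["tool_rot"]).as_matrix();p=st["position"]
px=np.array([(200,187),(200,310)])*[193/400,290/600]+[180,50]
for z in (.003,.006): print((world(d,px,p[2]+z,st)-p)@m)
E
```

```text
[[ 0.0583 -0.0005 -0.0028]
 [ 0.0285 -0.0004 -0.0029]]
[[ 0.0585 -0.0005 -0.0058]
 [ 0.0291 -0.0005 -0.0059]]
```

Emit:
servo_tool:
  rows: [0.001, 0.03, 0, -3, 0.002, 0.002, 0.07, 0, -6, 0.002, 0.003, 0.11, 0, -9.4, 0.002, 0.004, 0.145, 0, -9.4, 0.002, 0.004, 0.1686, 0, -9.4, 0.002, 0.004, 0.1686, 0, -9.4, 0.002, 0.004, 0.1686, -0.015, -9.4, 0.002, 0.004, 0.1686, -0.03, -9.4, 0.002]

```text
time_s: 14.38
position: [0.6087, -0.1084, 0.0303]
tool_rot: [3.116, 0.392, 0.0]
force: [-0.2, -0.2, -0.3]
grip_width: 0.08
gripper_force: 30.0
```

Emit:
servo_tool:
  rows: [0, 0, 0, 0, 0.002, 0, 0, 0, 0, 0.002, 0, 0, 0, 0, 0.002, 0, 0, 0, 0, 0.002]

```text
time_s: 14.72
position: [0.609, -0.1089, 0.0313]
tool_rot: [3.117, 0.389, 0.001]
force: [0.2, -0.2, -0.4]
grip_width: 0.079
gripper_force: 30.0
```

Emit:
servo_tool:
  rows: [0, 0.0005, -0.01, 0, 0.002, 0, 0.0005, -0.018, 0, 0.002, 0, 0.0005, -0.022, 0, 0.002, 0, 0.0005, -0.0245, 0, 0.002, 0, 0.0005, -0.0245, 0, 0.002, 0, 0.0005, -0.0245, 0, 0.002]

```text
time_s: 15.22
position: [0.6086, -0.1078, 0.0059]
tool_rot: [-3.117, -0.391, 0.0]
force: [-0.6, -0.3, -1.0]
grip_width: 0.086
gripper_force: 30.0
```

Emit:
servo_tool:
  rows: [0, 0, -0.0005, 0, 0.002, 0, 0, -0.0005, 0, 0.025, 0, 0, -0.0005, 0, 0.025, 0, 0, -0.0005, 0, 0.025, 0, 0, -0.0005, 0, 0.025]

```text
time_s: 15.63
position: [0.6086, -0.1079, 0.0056]
tool_rot: [3.117, 0.39, -0.0]
force: [1.0, -0.5, -0.9]
grip_width: 0.273
gripper_force: 0.0
```

Emit:
servo_tool:
  rows: [0, 0, 0.01, 0, 0.03, 0, 0, 0.04, 0, 0.03, 0, 0, 0.08, 0, 0.035, -0.03, 0.01, 0.11, 0, 0.035, -0.06, 0.03, 0.13, 0, 0.035, -0.09, 0.04, 0.16, 0, 0.035, -0.109, 0.05, 0.19, 0, 0.035, -0.109, 0.05, 0.19, 0, 0.035]

```text
time_s: 16.3
position: [0.4993, -0.0557, 0.2021]
tool_rot: [3.114, 0.395, 0.012]
force: [1.0, 0.7, -0.2]
grip_width: 0.381
gripper_force: 0.0
```

Emit:
servo_tool:
  rows: [0, 0, 0, 0, 0.035, 0, 0, 0, 0, 0.035, 0, 0, 0, 0, 0.035]

```text
time_s: 16.55
position: [0.4996, -0.0583, 0.195]
tool_rot: [-3.117, -0.389, 0.002]
force: [0.1, -0.6, 0.1]
grip_width: 0.384
gripper_force: 0.0
```

```bash
python3 - <<'E'
from h import *
d,st=snap("wrist","w10");print(st["time_s"],st["position"],yaw(st),st["grip_width"])
np.savez("w5.npz",**{k:d[k] for k in("pixels","mtx","mount")},pos=st["position"],rot=st["tool_rot"])
e=get_image("scene")
cv2.imwrite("pics/w10.png",np.hstack([cv2.resize(d["pixels"][0:180,140:420],(560,360)),cv2.resize(e["pixels"][160:205,370:400],(240,360),interpolation=cv2.INTER_CUBIC)]))
E
```

```text
16.55 [ 0.4995651  -0.05832742  0.19500522] 14.240712532174328 0.3835406213948424
```

View pics/w10.png

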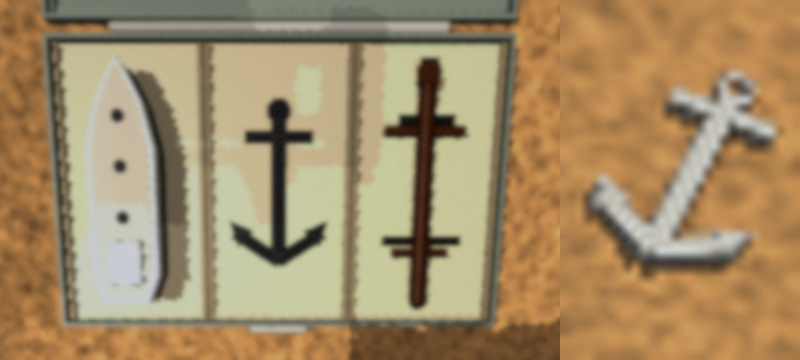

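The mast lies in its bay with its ends at about px (355,30) and (349,153), and its yards are off the printed bars by the 6 mm expected when reversed. The silver anchor has its ring at scene px (392,171) and crown at (381,191).

Emit:
servo_tool:
  rows: [0.005, 0.03, 0, -6, 0.035, 0.015, 0.065, 0, -13, 0.035, 0.025, 0.1, 0, -20, 0.035, 0.035, 0.135, 0, -27, 0.035, 0.045, 0.17, 0, -34, 0.035, 0.055, 0.205, 0, -41, 0.035, 0.065, 0.24, 0, -48, 0.035, 0.07, 0.275, -0.01, -55, 0.035]

```text
time_s: 17.32
position: [0.5716, 0.219, 0.1857]
tool_rot: [-2.944, 1.093, -0.002]
force: [1.1, 1.0, 0.5]
grip_width: 0.38
gripper_force: 0.0
```

Emit:
servo_tool:
  rows: [0.005, 0.03, -0.01, -6, 0.035, 0.01, 0.06, -0.02, -12, 0.035, 0.015, 0.08, -0.02, -19, 0.035, 0.015, 0.08, -0.02, -19, 0.035, 0.015, 0.08, -0.02, -19, 0.035, 0.015, 0.08, -0.02, -19, 0.035]

```text
time_s: 17.82
position: [0.5838, 0.3, 0.1639]
tool_rot: [2.73, -1.548, 0.002]
force: [-0.3, -0.4, 0.1]
grip_width: 0.379
gripper_force: 0.0
```

```bash
python3 - <<'E'
from bays import *
W=world(d,[(355,30),(349,153.5)],.0095,st);u=np.array([.969,.247]);o=np.array([.6112,-.1078]);print("mast ends",W,(W[:,:2]-o)@u,(W[:,:2]-o)@[-.247,.969])
d,st=snap("wrist","w11");print(st["time_s"],st["position"],yaw(st),st["q"])
np.savez("w5.npz",**{k:d[k] for k in("pixels","mtx","mount")},pos=st["position"],rot=st["tool_rot"])
E
```

```text
mast ends [[ 0.6669 -0.0932  0.0095]
 [ 0.5533 -0.1222  0.0095]] [ 0.0576 -0.0597] [0.0004 0.0003]
17.8167 [0.5838 0.3    0.1639] -59.106690240237924 [-0.8413  0.5479  0.4424  1.6488 -0.2637  1.0065 -2.9156]
```

View pics/w11.png

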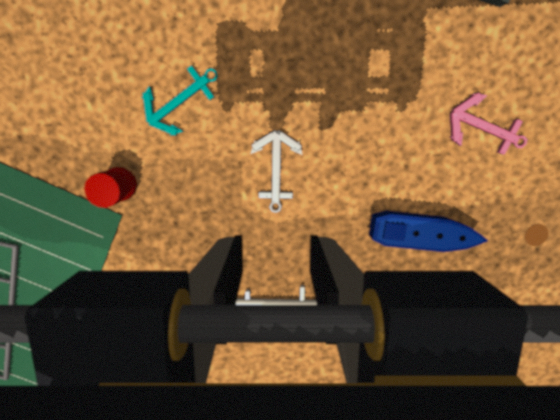

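The silver anchor lies along the image column: crown at (277,132), stock at row 195, ring end at (276,211), arm tips at (252,152) and (301,152). The placed mast measures within ~1 mm. Joint 7 is at its limit, so I'll turn the other way round (+180°) for this grasp.

```bash
python3 - <<'E'
from bays import *
W=world(d,[(277,132),(276,195),(276,211),(252,152),(301,152)],.006,st);print(W)
c,s=W[0],W[1];u=(W[2]-W[0])/np.linalg.norm(W[2]-W[0]);print(u,np.degrees(np.arctan2(u[1],u[0])),(W-W[1])@u+.024)
px,s=None,None
m=np.zeros_like(g);m[125:216,245:308]=(g[125:216,245:308]>150)
ys,xs=np.nonzero(m);print(len(xs),xs.min(),xs.max(),ys.min(),ys.max(),*fit(np.c_[xs,ys],.006))
E
```

```text
[[0.613  0.2494 0.006 ]
 [0.5826 0.302  0.006 ]
 [0.5743 0.3159 0.006 ]
 [0.6239 0.2777 0.006 ]
 [0.5837 0.2536 0.006 ]]
[-0.5031  0.8642  0.    ] 120.20809397956646 [-0.0367  0.024   0.0403 -0.0177 -0.0183]
3659 245 307 125 215 [0.5946 0.2823] -53.12142888935918 0.09264714899889678 0.06755030034986352
```

Emit:
servo_tool:
  rows: [0, 0, 0.01, 7, 0.035, 0, 0, 0.01, 14, 0.035, 0, 0, 0.01, 21, 0.035, 0, 0, 0.01, 28, 0.035, 0, 0, 0.01, 35, 0.035, 0, 0, 0.01, 42, 0.035, 0, 0, 0.01, 49, 0.035, 0, 0, 0.01, 56, 0.035]

```text
time_s: 18.53
position: [0.5849, 0.2952, 0.1752]
tool_rot: [3.14, -0.083, -0.002]
force: [-0.5, 0.0, 0.3]
grip_width: 0.38
gripper_force: 0.0
```

Emit:
servo_tool:
  rows: [0, 0, 0, 7, 0.035, 0, 0, 0, 14, 0.035, 0, 0, 0, 21, 0.035, 0, 0, 0, 28, 0.035, 0, 0, 0, 35, 0.035, 0, 0, 0, 42, 0.035, 0, 0, 0, 49, 0.035, 0, 0, 0, 56, 0.035]

```text
time_s: 19.2
position: [0.5851, 0.2952, 0.1753]
tool_rot: [-2.812, -1.401, 0.001]
force: [0.6, -0.9, -0.4]
grip_width: 0.382
gripper_force: 0.0
```

Emit:
servo_tool:
  rows: [0.008, -0.01, 0, 7, 0.035, 0.017, -0.02, 0, 14, 0.035, 0.027, -0.03, 0, 21, 0.035, 0.027, -0.04, 0, 28, 0.035, 0.027, -0.045, 0, 35, 0.035, 0.027, -0.045, 0, 42, 0.035, 0.027, -0.045, 0, 49, 0.035, 0.027, -0.045, 0, 56, 0.035]

```text
time_s: 19.87
position: [0.6121, 0.25, 0.1755]
tool_rot: [-1.826, -2.556, 0.0]
force: [-0.2, -0.1, -1.0]
grip_width: 0.377
gripper_force: 0.0
```

Emit:
servo_tool:
  rows: [0, 0, -0.01, 7, 0.035, 0, 0, -0.01, 12, 0.035, 0, 0, -0.01, 12, 0.035, 0, 0, -0.01, 12, 0.035, 0, 0, -0.01, 12, 0.035]

```text
time_s: 20.28
position: [0.6121, 0.2511, 0.1659]
tool_rot: [1.559, 2.727, 0.001]
force: [-0.8, -0.3, -0.4]
grip_width: 0.38
gripper_force: 0.0
```

```bash
python3 - <<'E'
from h import *
np.set_printoptions(precision=4,suppress=True)
d,st=snap("wrist","w12");print(st["position"],yaw(st),st["q"])
hsv=cv2.cvtColor(d["pixels"],cv2.COLOR_BGR2HSV)
m=((hsv[...,1]<60)&(hsv[...,2]>110)).astype(np.uint8);m[255:]=0
n,l,s,c=cv2.connectedComponentsWithStats(m)
for i in range(1,n):
    if s[i,4]>150: print(s[i],c[i])
cen=pix(d,[.5947,.2813,.006],st)[0];print("pred origin px",cen)
i=min([i for i in range(1,n) if s[i,4]>300],key=lambda i:np.hypot(*(c[i]-cen)))
ys,xs=np.nonzero(l==i);W=world(d,np.c_[xs,ys],.006,st)[:,:2]-[.5947,.2813]
a=np.radians(120.2);u=np.array([np.cos(a),np.sin(a)]);v=np.array([-u[1],u[0]]);t=W@u;q=W@v
print("t",t.min(),t.max(),"q",q.min(),q.max())
k=(t>-.01)&(t<.017);p=np.polyfit(t[k],q[k],1);print("shank",np.degrees(np.arctan(p[0])),p[1],np.ptp(q[k]))
for a0 in np.arange(.016,.034,.002):
    k=(t>=a0)&(t<a0+.002);print(round(a0,3),np.ptp(q[k]) if k.any() else 0)
E
```

```text
[0.6121 0.2511 0.1659] 120.48123650140197 [-0.2589  0.549  -0.2552  1.5978  0.1557  1.0143 -0.0286]
[490  40  70  39 234] [525.0256  58.5641]
[467  82  93  50 299] [513.097  106.4281]
[ 252  114   49   83 1167] [276.0437 161.1354]
pred origin px [275.6048 157.9394]
t -0.03760004296065599 0.04105948264001989 q -0.024008260144245657 0.023069941380522343
shank -1.2593520495980444 -0.0004497043035089787 0.00767575384740114
0.016 0.006702670108914604
0.018 0.007647785613601822
0.02 0.03144349646958358
0.022 0.033326900366544746
0.024 0.033282464304472695
0.026 0.03133882391894834
0.028 0.006641738241525075
0.03 0.008512945388164392
0.032 0.010390929895775279
```

Emit:
servo_tool:
  rows: [-0.01, 0.016, -0.03, -0.8, 0.035, -0.019, 0.033, -0.065, -0.8, 0.035, -0.019, 0.033, -0.1, -0.8, 0.035, -0.019, 0.033, -0.13, -0.8, 0.035, -0.019, 0.033, -0.15, -0.8, 0.03, -0.019, 0.033, -0.156, -0.8, 0.03, -0.019, 0.033, -0.156, -0.8, 0.03, -0.019, 0.033, -0.156, -0.8, 0.03]

```text
time_s: 21.0
position: [0.5933, 0.2856, 0.0107]
tool_rot: [1.574, 2.718, 0.002]
force: [0.7, -0.6, 0.3]
grip_width: 0.323
gripper_force: 0.0
```

Emit:
servo_tool:
  rows: [0, 0, 0, 0, 0.03, 0, 0, -0.002, 0, 0.03, 0, 0, -0.004, 0, 0.03, 0, 0, -0.006, 0, 0.03, 0, 0, -0.006, 0, 0.03, 0, 0, -0.006, 0, 0.03]

```text
time_s: 21.5
position: [0.5926, 0.2851, 0.0037]
tool_rot: [1.574, 2.719, -0.0]
force: [0.5, -1.1, 0.4]
grip_width: 0.324
gripper_force: 0.0
```

Emit:
servo_tool:
  rows: [0, -0.001, -0.001, 0, 0.03, 0, -0.001, -0.003, 0, 0.03, 0, -0.001, -0.003, 0, 0.03, 0, -0.001, -0.003, 0, 0.03]

```text
time_s: 21.83
position: [0.5925, 0.284, 0.0005]
tool_rot: [-1.574, -2.719, 0.001]
force: [-0.5, 0.0, -0.4]
grip_width: 0.329
gripper_force: 0.0
```

Emit:
servo_tool:
  rows: [0, 0, 0, 0, 0.002, 0, 0, 0, 0, 0.002, 0, 0, 0, 0, 0.002, 0, 0, 0, 0, 0.002, 0, 0, 0, 0, 0.002, 0, 0, 0, 0, 0.002]

```text
time_s: 22.33
position: [0.5927, 0.2842, 0.0007]
tool_rot: [1.574, 2.719, 0.0]
force: [0.7, 0.1, 0.6]
grip_width: 0.069
gripper_force: 30.0
```

Emit:
servo_tool:
  rows: [0, 0, 0.01, 0, 0.002, 0, 0, 0.03, 0, 0.002, 0, 0, 0.06, 0, 0.002, 0, 0, 0.06, 0, 0.002, 0, 0, 0.06, 0, 0.002]

```text
time_s: 22.75
position: [0.594, 0.2848, 0.0633]
tool_rot: [1.573, 2.717, 0.006]
force: [-0.2, 0.1, -1.2]
grip_width: 0.071
gripper_force: 30.0
```

```bash
python3 - <<'E'
from h import *
np.set_printoptions(precision=4,suppress=True)
d,st=snap("wrist","w13");p=st["position"];print(p,yaw(st),st["grip_width"])
hsv=cv2.cvtColor(d["pixels"],cv2.COLOR_BGR2HSV)
m=((hsv[...,1]<60)&(hsv[...,2]>100)).astype(np.uint8);m[300:]=0
n,l,s,c=cv2.connectedComponentsWithStats(m)
M=R.from_rotvec(st["tool_rot"]).as_matrix()
for i in range(1,n):
    if s[i,4]>60 and abs(c[i][0]-276)<60:
        ys,xs=np.nonzero(l==i);T=(world(d,np.c_[xs,ys],p[2]+.006,st)-p)@M;print(s[i],c[i],T.min(0),T.max(0))
        for a0 in np.arange(.006,.05,.002):
            k=(T[:,0]>=a0)&(T[:,0]<a0+.002)
            if k.any(): print(round(a0,3),T[k,1].min(),T[k,1].max())
E
```

```text
[0.594  0.2848 0.0633] 119.8709969421598 0.07051682389328003
[ 174    0  192   39 2305] [268.5249   7.4985] [ 0.1042 -0.0445 -0.0062] [ 0.1197  0.0399 -0.0059]
[ 243  181   66   88 1601] [275.2867 218.1018] [-0.0073 -0.0162 -0.0061] [ 0.0391  0.0169 -0.0059]
0.006 -0.002521300626446295 0.002655527076629883
0.008 -0.002513080535564216 0.0036849912278750347
0.01 -0.003017641523376667 0.004187558864124917
0.012 -0.003012841463227587 0.004184800185118385
0.014 -0.0035158346635944518 0.004173804862159158
0.016 -0.007576260118856809 0.004162872164246079
0.018 -0.016207393908308547 0.016878179163826966
0.02 -0.016195680929944518 0.016866455839766474
0.022 -0.016148994419323826 0.016819728226673106
0.024 -0.015091798749525119 0.015760907249641097
0.026 -0.0034536339311649626 0.0036073323175179832
0.028 -0.003942873580908674 0.005097297054667818
0.03 -0.00492940905664402 0.00558829709642269
0.032 -0.005422087012422866 0.006081258669219342
0.034 -0.0049111166493751805 0.005570037292976118
0.036 -0.004398976984860645 0.005057679996654141
0.038 -0.0024008828721865196 0.0030588863583162593
```

Emit:
servo_tool:
  rows: [0, -0.01, 0.03, -7, 0.002, 0, -0.03, 0.05, -14, 0.002, 0, -0.06, 0.05, -21, 0.002, 0, -0.09, 0.05, -28, 0.002, 0, -0.12, 0.05, -35, 0.002, 0, -0.15, 0.05, -42, 0.002, 0, -0.18, 0.05, -49, 0.002, 0, -0.21, 0.05, -56, 0.002]

```text
time_s: 23.47
position: [0.5914, 0.0725, 0.1095]
tool_rot: [-2.67, -1.653, 0.004]
force: [0.3, 0.1, -0.8]
grip_width: 0.074
gripper_force: 30.0
```

Emit:
servo_tool:
  rows: [0, -0.03, 0, -7, 0.002, 0, -0.05, 0, -14, 0.002, 0, -0.07, 0, -21, 0.002, 0.003, -0.09, 0, -28, 0.002, 0.003, -0.11, 0, -35, 0.002, 0.003, -0.11, 0, -42, 0.002, 0.003, -0.11, 0, -49.5, 0.002, 0.003, -0.11, 0, -49.5, 0.002]

```text
time_s: 24.13
position: [0.5946, -0.0365, 0.1094]
tool_rot: [3.117, 0.387, -0.004]
force: [0.4, -0.3, 0.2]
grip_width: 0.072
gripper_force: 30.0
```

Emit:
servo_tool:
  rows: [0, 0, -0.03, 0, 0.002, 0, 0, -0.06, 0, 0.002, 0, 0, -0.075, 0, 0.002, 0, 0, -0.075, 0, 0.002, 0, 0, -0.075, 0, 0.002, 0, 0, -0.075, 0, 0.002]

```text
time_s: 24.63
position: [0.5962, -0.0358, 0.0364]
tool_rot: [3.116, 0.395, 0.001]
force: [0.8, 0.4, -0.3]
grip_width: 0.076
gripper_force: 30.0
```

Emit:
servo_tool:
  rows: [-0.0005, 0, -0.012, 0, 0.002, -0.0005, 0, -0.022, 0, 0.002, -0.0005, 0, -0.027, 0, 0.002, -0.0005, 0, -0.029, 0, 0.002, -0.0005, 0, -0.029, 0, 0.002, -0.0005, 0, -0.029, 0, 0.002]

```text
time_s: 25.13
position: [0.5952, -0.036, 0.0067]
tool_rot: [3.117, 0.393, 0.0]
force: [1.1, 0.4, 0.1]
grip_width: 0.075
gripper_force: 30.0
```

Emit:
servo_tool:
  rows: [0, 0, 0, 0, 0.002, 0, 0, 0, 0, 0.002]

```text
time_s: 25.3
position: [0.5954, -0.0359, 0.007]
tool_rot: [3.117, 0.393, 0.001]
force: [0.3, 0.2, -1.4]
grip_width: 0.076
gripper_force: 30.0
```

Emit:
servo_tool:
  rows: [0, -0.0005, -0.001, 0, 0.002, 0, -0.0005, -0.001, 0, 0.002, 0, -0.0005, -0.001, 0, 0.025, 0, -0.0005, -0.001, 0, 0.025, 0, -0.0005, -0.001, 0, 0.025, 0, -0.0005, -0.001, 0, 0.025]

```text
time_s: 25.8
position: [0.5952, -0.0364, 0.0058]
tool_rot: [3.117, 0.393, 0.0]
force: [0.1, -0.3, -0.2]
grip_width: 0.272
gripper_force: 0.0
```

Emit:
servo_tool:
  rows: [0, 0, 0.01, 0, 0.025, 0, 0, 0.03, 0, 0.025, 0, 0, 0.07, 0, 0.035, -0.03, 0, 0.11, 0, 0.035, -0.06, -0.01, 0.14, 0, 0.035, -0.09, -0.02, 0.17, 0, 0.035, -0.096, -0.02, 0.19, 0, 0.035, -0.096, -0.02, 0.19, 0, 0.035]

```text
time_s: 26.47
position: [0.4994, -0.0579, 0.2017]
tool_rot: [3.117, 0.389, 0.014]
force: [1.3, 0.1, 0.8]
grip_width: 0.379
gripper_force: 0.0
```

Emit:
servo_tool:
  rows: [0, 0, 0, 0, 0.035, 0, 0, 0, 0, 0.035, 0, 0, 0, 0, 0.035, 0, 0, 0, 0, 0.035]

```text
time_s: 26.8
position: [0.4989, -0.0561, 0.1945]
tool_rot: [3.117, 0.394, -0.004]
force: [0.8, -0.1, -0.1]
grip_width: 0.384
gripper_force: 0.0
```

```bash
python3 - <<'E'
from h import *
d,st=snap("wrist","w14");print(st["time_s"],st["position"],yaw(st),st["force"])
np.savez("w5.npz",**{k:d[k] for k in("pixels","mtx","mount")},pos=st["position"],rot=st["tool_rot"])
e=get_image("scene")
cv2.imwrite("pics/w14.png",np.hstack([cv2.resize(d["pixels"][0:180,140:420],(700,450)),]))
E
```

```text
26.8 [ 0.49885415 -0.05609007  0.19449416] 14.408888369816383 [ 0.82207036 -0.0616884  -0.0684102 ]
```

View pics/w14.png

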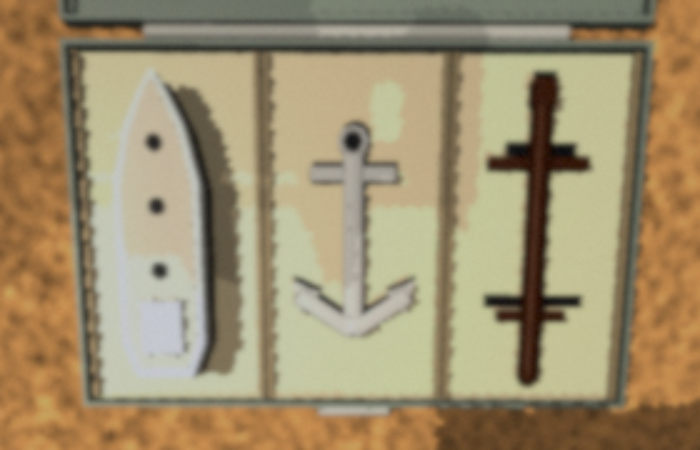

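The anchor (ring at crop (353,140), crown at (353,330)) covers its print. The hull and mast lie centred along theirs, and the gripper is clear.

```bash
python3 -c "
from cell import job
print(job.job_done())"
```

```text
the job is handed in; nothing more can be done
None
```

The white hull, brown mast and silver anchor are each in their printed bays: hull and mast measured within about 1.5 mm, anchor checked by eye over its outline, mast end-for-end to its print as allowed; the other kit was not touched, and the job was handed in at about 27 s.

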